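# Latch the plate rack onto its carrying board

### The job

Latch the rack of blue plates to its wooden board so it can be carried: press down the sprung plunger on the rail so its hook drops, slide it along until the hook is under the plate rack's steel post, then let the plunger spring up so the hook holds the post, and let go. Hook the plate rack's post, not the trivet stand's, and leave the egg cup and the pepper mill undisturbed.

Things in the scene. Friction and masses are not known exactly. Their poses are not given: they have to be found in the camera images.
- dock: Fixed wooden carrying board, 300 x 340 x 15 mm, yaw within 25 deg. x points from the rail to the two stands, y along the 12 mm steel rail (x = 45 mm, 88 mm up, between uprights 100 mm tall at y = -155 and 155). Origin on the counter, midway along the rail, below the line of travel of the plunger, whose grey carriage slides 85 mm either way with 1.5 N friction and stays where left.
- plunger (a joint): How far the sprung plunger is pressed down (m): 0 up, 0.020 bottom stop. Spring about 2 N at the start, 8 N at the bottom; springs back when let go. Knob and hook are rigid with it, so both drop alike. Over 0.010 the hook's lips pass under a post; 0.015 is a good depth. With a post in the hook it springs back only to about 0.004, the bar bearing up on the post.
- knob_top (a point): Centre of the top face of the plunger's round grey knob (moves with it): 30 mm across, 25 mm tall, top 165 mm above the counter when up. Below it 28 mm of bare 8 mm rod (when up), then the 20 mm barrel, top 112 mm up, tied on the +x side of the board to a 40 mm long block on the rail, top 103 mm up. Axes parallel to the board's.
- hook (a point): Middle of the upper face of the hook's flat steel bar, straight below the knob, 54 mm above the counter when up. Bar 72 mm along the board's y, 12 wide, 5 thick, with a 6 mm tall, 6 mm thick upturned lip at each end and an 8 mm shank in the middle: a pocket 4 to 30 mm out on either side. A post 18 mm from this point along y is mid-pocket. Unpressed, the lip jams against the post.
- plate_post (a point): Point of the plate rack's catch post in the hook's plane of travel. The post is a level steel rod, 8 mm thick, along the board's x, its axis 54 mm above the counter, 80 mm from mid-rail along the board's +y or -y. It sticks out of the fixed rack, which holds three upright blue plates, 140 mm across, 168 mm high at the top, all 70 to 220 mm from that plane along x.
- trivet_post (a point): The same point on the identical post, 80 mm the other way from mid-rail, of a like-sized fixed stand that holds one upright spoked steel trivet like a wheel, 140 mm across. Not to be hooked.
- egg_cup: Loose red plastic egg cup, 48 mm across, 60 mm tall, on the counter beside one end of the board; origin under its centre.
- pepper_mill: Loose dark wooden pepper mill with a round head, 54 mm across, 122 mm tall, on the counter beside the other end of the board; origin under its centre.

How it is judged:
By the outcome, as a careful person would: the job done as asked, in the order asked, and still so for the second after the job is handed in, with the robot touching nothing.
It also fails if it takes over 35 s, if anything falls off the work surface, if the arm or the gripper's body presses on something with over 40 N, if the wrist force passes 120 N, or if a joint passes its speed limit or range.

### The arm

A 6-joint arm with a two-finger parallel gripper is mounted at the origin on the work surface. World frame = base frame: x ahead of the robot, y to its left, z up, the work surface at z = 0. Lengths are in m, angles in rad, forces in N, time in s.
With the tool pointing down it reaches from about 0.35 to 0.8 m from the base axis. Payload 7.3 kg.
Tool frame: the origin (TCP) lies between the finger pads; the fingertips stand 25 mm ahead of it and the grasp point (between the pads) lies 6 mm ahead of it (r.tip_extent is the distance from the TCP to the fingertips, in m); z points along the fingers, y is the line along which they close (so a half turn about z gives the same grasp; the last joint's range is limited). The gripper opens to 85 mm and grips with 20 to 120 N. Pads are 22 mm wide; open, the fingers measure 114 mm over their backs; the gripper's body (76 mm by 85 mm) begins 54 mm behind the grasp point. The pads swing forward as they close: fully open they stand 13 mm farther back than shut.
Start: joints at [-0.146, 0.342, 1.524, -0, 1.275, -0.146], TCP at [0.525, 0, 0.256] pointing down, gripper open.
Joint ranges: [-2.53, 2.53], [-0.77, 2.02], [0.04, 2.7], [-1, 4.14], [0.28, 2.66], [-3.11, 3.11]. Speed limits (rad/s): [2.57, 2.57, 3.14, 3.14, 3.14, 3.14].

### API

Orientations are given as a unit quaternion [x, y, z, w].
In Python, from workcell import r, command_gripper, optics gives the robot as it stands. The module is installed in compiled form; this text tells all that it offers. Calls block until the motion is done:
- r.reach(position, orientation): joint-space move of the TCP to a pose.
- r.move_straight(position, orientation=None, speed=0.15, max_force=None): straight line of the TCP; orientation=None keeps the orientation; speed is the mean speed in m/s. With max_force (N) it stops when the force on the tool has changed by that much, and returns True; else False.
- r.movej(angles): joint-space move.
- command_gripper(opening, force=None): finger opening in m; force is the grip in N (None keeps the last); returns when the fingers have stopped.
- r.hold(seconds).
- r.solve_ik(position, orientation): joint angles nearest the present ones, or None.
- r.read_state(): the state.
- optics.get_image(name): name is "scene" or "side" or "wrist"; returns (picture, depth): 400x640x3 uint8, red, green, blue; 400x640 float32, m along the optical axis (not along the pixel's ray), 0 where there is no reading.
- optics.camera_model(name): a dict with "K" (3x3 intrinsics, pixels), "R" (3x3) and "t" (3): a world point X has camera coordinates R X + t; the wrist camera has in their place "tool_from_camera" (4x4, takes a point from camera to tool coordinates, whose origin is the TCP and whose axes are the flange's). Camera axes: x right, y down, z forward; pixel columns grow to the right and rows downward; lengths in m; the calibration is good to about 2 mm. The wrist camera is an equidistant fisheye: a pixel r from the principal point sees the ray r / f radians off the axis. A picture is of the moment at which its call begins: read the wrist's pose just before it. camera_model takes no time and is no camera call.
A pose or a line that the arm cannot do raises r.PlanningError and nothing moves.
- r.finish_job(): hands the job in; it is judged then, once.
The state is a dict: "time_s": time; "joint_positions": joint angles; "dq": joint speeds; "tau": joint torques, N m; "eef_pos": TCP position; "eef_rot": TCP orientation; "contact_force": force on the tool from outside, world axes, zero at the start; "torque": the same for the moment, N m; "grip_width": finger opening in m; "grip_force": force on a finger pad.
Only numpy, scipy, OpenCV 4.12 (cv2) and the standard library are available. Lean on these libraries where they do the work, as an engineer would, in place of code of your own. Each camera call takes 0.05 s, during which the arm holds its last target. There are 200 camera calls.

## Working session

There is one attempt and no reset: what is moved stays moved. The work goes in short steps, each a Python script; the robot and the scene stay as the last script left them, time stands still between calls to the robot, and variables do not carry over. Pictures are saved under pics/ and viewed, at most 10 in all, crops included, and the job is handed in when it is done.

```bash
mkdir -p pics; python3 - <<'E'
from workcell import r,command_gripper,optics
import cv2,numpy as np
for n in("scene","side"):
    p,d=optics.get_image(n); cv2.imwrite(f"pics/{n}0.png",p[:,:,::-1]); np.savez(f"{n}0.npz",p=p,d=d)
    m=optics.camera_model(n); print(n,m["K"].tolist(),(-m["R"].T@m["t"]).round(3), m["R"].round(3).tolist())
print(r.read_state()["time_s"])
E
```

```text
scene [[413.905876520753, 0.0, 321.01469878306796], [0.0, 413.905876520753, 194.6918388157383], [0.0, 0.0, 1.0]] [ 1.167 -0.419  0.657] [[0.665, 0.747, -0.022], [0.42, -0.398, -0.815], [-0.618, 0.533, -0.578]]
side [[389.80646560154844, 0.0, 319.75824186594656], [0.0, 389.80646560154844, 200.53110713135658], [0.0, 0.0, 1.0]] [0.47  0.75  0.962] [[-0.989, -0.146, 0.004], [-0.115, 0.764, -0.635], [0.09, -0.629, -0.772]]
0.1
```

View pics/scene0.png

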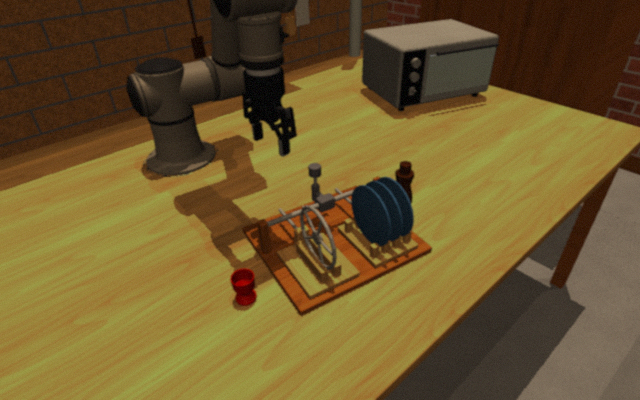

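View pics/side0.png

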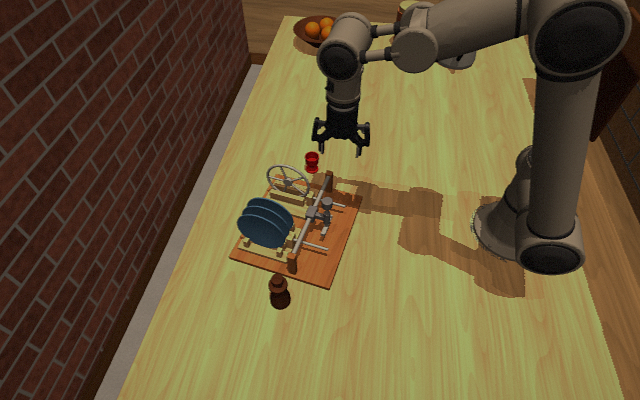

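The scene view shows the knob at (315,170), the plates at (385,212) and the trivet at (318,236). In the side view the knob is at (327,203), the plate post near (313,247), and the board corners at (231,257), (330,289) and (361,195). The plates are on the mill's side (+y).

```bash
cat > h.py <<'E'
import numpy as np,cv2
from workcell import r,command_gripper,optics
def ray(n,u,v):
    m=optics.camera_model(n); d=m["R"].T@np.linalg.inv(m["K"])@[u,v,1]; return -m["R"].T@m["t"],d
def plane(n,u,v,z):
    c,d=ray(n,u,v); return c+d*(z-c[2])/d[2]
def cloud(n,dep):
    m=optics.camera_model(n); v,u=np.mgrid[:400,:640]
    c=np.stack([(u-m["K"][0,2])/m["K"][0,0]*dep,(v-m["K"][1,2])/m["K"][1,1]*dep,dep],-1)
    return (c-m["t"])@m["R"]
E
python3 - <<'E'
from h import *
P=[]
for n in("scene","side"):
    f=np.load(n+"0.npz"); X=cloud(n,f["d"]); hsv=cv2.cvtColor(f["p"],cv2.COLOR_RGB2HSV)
    ok=(f["d"]>0)&(X[...,0]>.35)&(X[...,0]<.95)&(abs(X[...,1])<.35)
    b=ok&(X[...,2]>.008)&(X[...,2]<.022)
    b=cv2.morphologyEx(b.astype(np.uint8),cv2.MORPH_OPEN,np.ones((3,3)))
    k,l,s,_=cv2.connectedComponentsWithStats(b); i=1+s[1:,4].argmax()
    pts=X[l==i][:,:2]; P.append(pts)
    print(n,len(pts),s[i],cv2.minAreaRect((pts*1000).astype(np.float32)))
    kn=ok&(X[...,2]>.155)&(X[...,2]<.172)&(hsv[...,1]<90)
    k,l,s,c=cv2.connectedComponentsWithStats(kn.astype(np.uint8))
    for i in range(1,k):
        if s[i,4]>8: print(' z.16 comp',c[i].round(),s[i,4],X[l==i].mean(0).round(3))
print(cv2.minAreaRect((np.vstack(P)*1000).astype(np.float32)))
for u,v in[(231,257),(330,289),(361,195)]: print(plane("side",u,v,.015).round(3))
for u,v in[(303,300),(429,243),(247,233)]: print(plane("scene",u,v,.015).round(3))
E
```

```text
scene 4678 [ 243  199  189  113 4678] ((628.8856201171875, 80.08798217773438), (341.2781677246094, 302.2648620605469), 79.12393951416016)
 z.16 comp [314. 168.] 85 [0.55  0.094 0.163]
 z.16 comp [391. 179.] 18 [0.702 0.181 0.167]
 z.16 comp [363. 185.] 9 [0.673 0.125 0.161]
 z.16 comp [317. 214.] 90 [ 0.683 -0.013  0.163]
side 4116 [ 229  189  133  100 4116] ((627.5107421875, 81.29757690429688), (342.2581481933594, 299.57159423828125), 79.33345794677734)
 z.16 comp [287. 167.] 70 [ 0.674 -0.009  0.164]
 z.16 comp [327. 202.] 93 [0.544 0.103 0.165]
((628.9700317382812, 80.91508483886719), (342.3208923339844, 302.8924865722656), 79.2566909790039)
[0.796 0.22  0.015]
[0.509 0.276 0.015]
[ 0.453 -0.063  0.015]
[ 0.725 -0.093  0.015]
[0.793 0.224 0.015]
[ 0.477 -0.061  0.015]
```

```bash
cat >> h.py <<'E'
from scipy.spatial.transform import Rotation as R
yaw=np.deg2rad(79.25-90); BX=np.array([np.cos(yaw),np.sin(yaw),0]); BY=np.array([-np.sin(yaw),np.cos(yaw),0])
Rs=[R.from_matrix(np.column_stack([np.cross(s*BY,[0,0,-1]),s*BY,[0,0,-1]])) for s in(1,-1)]
mid=np.array([.6289,.0809,0])
def down():
    cur=R.from_quat(r.read_state()["eef_rot"]); return min(Rs,key=lambda q:(q.inv()*cur).magnitude()).as_quat()
E
python3 - <<'E'
from h import *
r.reach([.546,.098,.27],down())
s=r.read_state(); T=np.eye(4); T[:3,:3]=R.from_quat(s["eef_rot"]).as_matrix(); T[:3,3]=s["eef_pos"]
p,d=optics.get_image("wrist"); m=optics.camera_model("wrist"); cv2.imwrite("pics/w1.png",p[:,:,::-1]); K=m["K"]
v,u=np.mgrid[:400,:640]; a=(u-K[0,2])/K[0,0]; b=(v-K[1,2])/K[1,1]; th=np.hypot(a,b)+1e-9
g=np.tan(np.minimum(th,1.5))/th; C=np.stack([a*g*d,b*g*d,d,np.ones_like(d)],-1)
X=(C@(T@m["tool_from_camera"]).T)[...,:3]; np.savez("w1.npz",p=p,d=d,X=X)
k=(d>0)&(abs(X[...,2]-.165)<.006)&(np.hypot(X[...,0]-.546,X[...,1]-.098)<.04)
k=k.astype(np.uint8); print(k.sum())
n,l,st,c=cv2.connectedComponentsWithStats(k); i=1+st[1:,4].argmax(); P=X[l==i]
print(c[i],st[i],P.mean(0),cv2.minEnclosingCircle((P[:,:2]*1000).astype(np.float32)))
q=P.mean(0)-mid; print("board",q@BX,q@BY, s["time_s"],s["eef_pos"],s["joint_positions"])
E
```

```text
1173
[321.98209719 202.79710145] [ 303  184   39   39 1173] [0.54253539 0.09945428 0.16479448] ((543.441162109375, 99.2969741821289), 15.105467796325684)
board -0.08830976522255028 0.002119586426762918 1.2 [0.54589413 0.09778088 0.26981622] [ 3.91102103e-02  3.86892300e-01  1.41823290e+00 -1.37125460e-04
  1.33689848e+00 -1.34247219e+00]
```

View pics/w1.png

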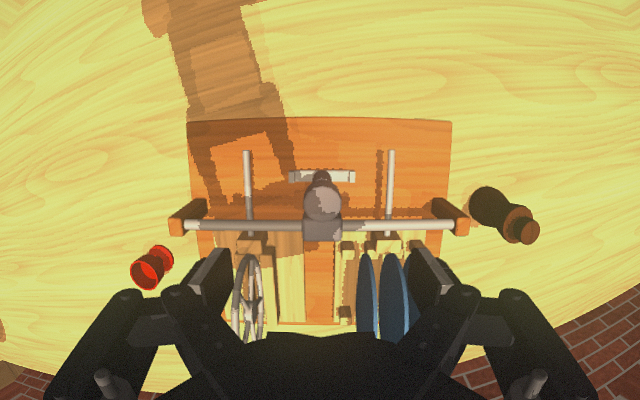

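The wrist view shows the knob at (322,203), the hook bar at (321,176), the plate post at (390,175) on the blue plates' side, and the trivet post at (248,175). I'll measure the posts in this same picture, then grip and check.

```bash
python3 - <<'E'
from h import *
X=np.load("w1.npz")["X"]; Y=(X-mid)@BY; Z=X[...,2]
for a,b in((380,400),(238,258)):
    s=(slice(155,205),slice(a,b)); k=(Z[s]>.05)&(Z[s]<.066); print("post",k.sum(),np.median(Y[s][k]),np.median(Z[s][k]), np.polyfit(((X-mid)@BX)[s][k],Y[s][k],1))
s=(slice(165,186),slice(285,360)); k=(Z[s]>.048)&(Z[s]<.066); y=Y[s][k]; print("hook ends",y.min(),y.max())
print("knob",(np.array([.5432,.0994,0])-mid)@BY)
# grip
q=down(); k=np.array([.5432,.0994,.174])
r.move_straight(k,q,speed=.12,max_force=8)
command_gripper(.02,40)
s=r.read_state(); print({a:np.round(s[a],4) for a in("time_s","eef_pos","contact_force","grip_width","grip_force")})
p,d=optics.get_image("scene"); cv2.imwrite("pics/s2.png",cv2.resize(p[100:300,200:450,::-1],None,fx=3,fy=3))
E
```

```text
post 356 0.07813623306185553 0.057428461374830264 [-0.00182417  0.07811901]
post 340 -0.08055414473653932 0.057250235587281845 [-0.00129764 -0.08094   ]
hook ends -0.03412864763016844 0.03823940254570626
knob 0.002190222471973373
{'time_s': np.float64(2.7583), 'eef_pos': array([0.5433, 0.0994, 0.1743]), 'contact_force': array([0.5642, 0.4041, 2.1623]), 'grip_width': np.float64(0.028), 'grip_force': np.float64(39.6692)}
```

View pics/s2.png

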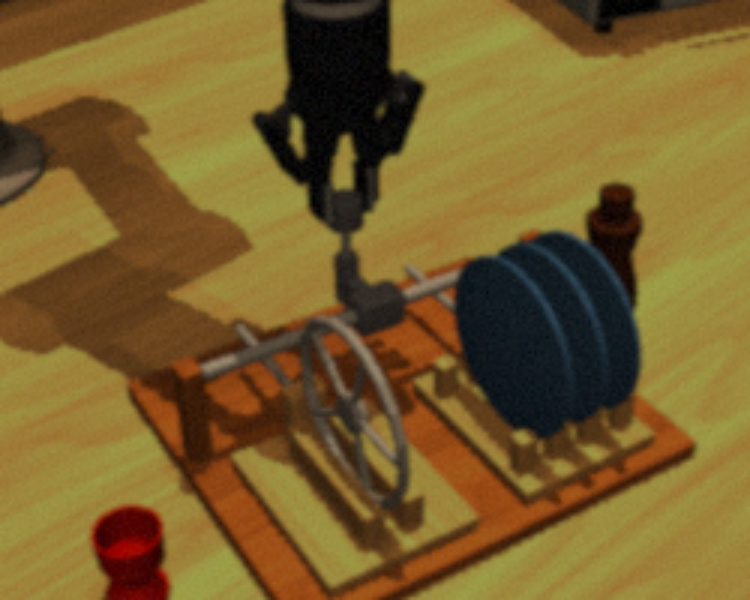

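The fingers hold the knob at about (345,210) in the crop and the way is clear. Next: press, slide and release.

```bash
python3 - <<'E'
from h import *
def show(t):
    s=r.read_state(); print(t,{a:np.round(s[a],4).tolist() for a in("time_s","eef_pos","contact_force","grip_width","grip_force")})
q=down(); z0=.1743; p=np.array(r.read_state()["eef_pos"])
p[2]=z0-.0155; print(r.move_straight(p,q,speed=.04,max_force=30)); show("pressed")
p=p+BY*.0585; print(r.move_straight(p,q,speed=.06,max_force=25)); show("slid")
img,d=optics.get_image("side"); cv2.imwrite("pics/d3.png",cv2.resize(img[130:310,210:390,::-1],None,fx=3,fy=3,interpolation=cv2.INTER_CUBIC))
E
```

```text
False
pressed {'time_s': 3.3417, 'eef_pos': [0.5434, 0.0995, 0.1586], 'contact_force': [-2.4285, 0.1795, 5.9287], 'grip_width': 0.0282, 'grip_force': 40.2043}
False
slid {'time_s': 4.4667, 'eef_pos': [0.5543, 0.1571, 0.1587], 'contact_force': [-1.9291, 1.0847, 7.241], 'grip_width': 0.0283, 'grip_force': 40.2685}
```

View pics/d3.png

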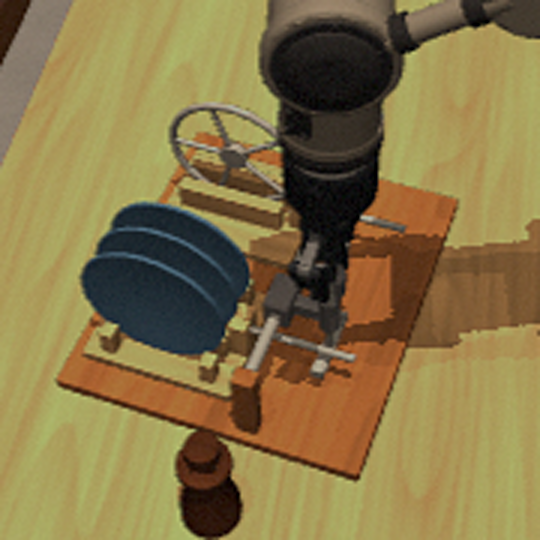

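The hook's lip shows past the post at about (320,370) in the crop, with the post at (300,343). Now I'll let it up, open and back off.

```bash
python3 - <<'E'
from h import *
def show(t):
    s=r.read_state(); print(t,{a:np.round(s[a],4).tolist() for a in("time_s","eef_pos","contact_force","grip_width","grip_force")})
q=down(); p=np.array(r.read_state()["eef_pos"])
p[2]+=.009; print(r.move_straight(p,q,speed=.03,max_force=15)); show("up")
command_gripper(.06); r.hold(.2); show("open")
command_gripper(.085)
p[2]=.28; r.move_straight(p,q,speed=.12)
s=r.read_state(); T=np.eye(4); T[:3,:3]=R.from_quat(s["eef_rot"]).as_matrix(); T[:3,3]=s["eef_pos"]
im,d=optics.get_image("wrist"); m=optics.camera_model("wrist"); K=m["K"]
v,u=np.mgrid[:400,:640]; a=(u-K[0,2])/K[0,0]; b=(v-K[1,2])/K[1,1]; th=np.hypot(a,b)+1e-9
g=np.tan(np.minimum(th,1.5))/th; X=(np.stack([a*g*d,b*g*d,d,np.ones_like(d)],-1)@(T@m["tool_from_camera"]).T)[...,:3]
k=(d>0)&(X[...,2]>.145)&(X[...,2]<.172)&(np.hypot(X[...,0]-p[0],X[...,1]-p[1])<.03)
P=X[k]; top=P[P[:,2]>np.percentile(P[:,2],50)-.003]; c=top.mean(0); print("knob",c,(c-mid)@BY,s["time_s"])
cv2.imwrite("pics/w4.png",cv2.resize(im[100:280,180:420,::-1],None,fx=3,fy=3,interpolation=cv2.INTER_CUBIC))
im,_=optics.get_image("side"); cv2.imwrite("pics/d4.png",cv2.resize(im[130:310,210:390,::-1],None,fx=3,fy=3,interpolation=cv2.INTER_CUBIC))
E
```

```text
False
up {'time_s': 4.9667, 'eef_pos': [0.5543, 0.1572, 0.1675], 'contact_force': [-0.7197, 0.3151, 4.6174], 'grip_width': 0.0284, 'grip_force': 40.1339}
open {'time_s': 5.575, 'eef_pos': [0.5543, 0.1571, 0.1677], 'contact_force': [0.1751, -0.9729, -0.318], 'grip_width': 0.0599, 'grip_force': 0.0}
knob [0.55361666 0.15714912 0.16108145] 0.06086883118608459 7.0333
```

View pics/w4.png

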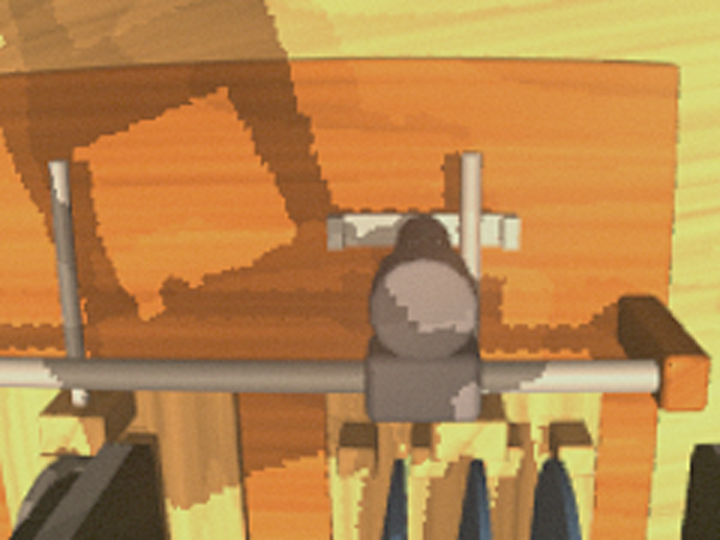

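View pics/d4.png

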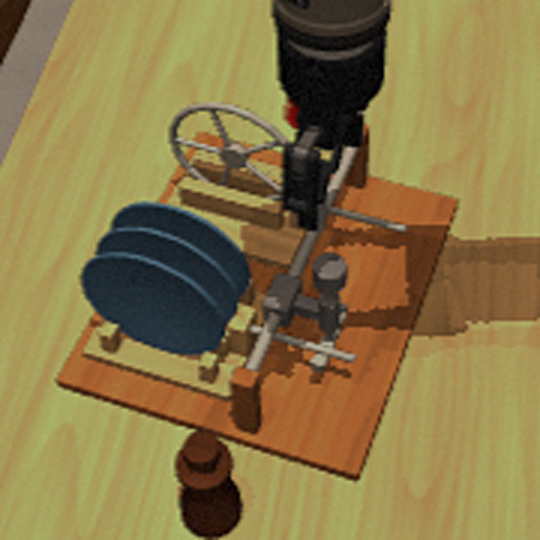

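The wrist crop shows the plate post (470,215) crossing over the bar between the shank (422,235) and the lip (512,230). The knob top is at 161 mm, so the plunger is 4 mm down with the post in the hook, as expected. The mill is undisturbed and the gripper is clear.

```bash
python3 -c "
from workcell import r
r.hold(.3); print(r.finish_job())"
```

```text
the job is handed in; nothing more can be done
None
```

The plate rack's post is latched: the plunger has sprung back to about 4 mm down with the post in the hook, the gripper is clear and never went near the egg cup or pepper mill, and the job was handed in at about 7 s.

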